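Lid the crucibles for the furnace

TASK

The four empty porcelain crucibles on the dark board are to go into the furnace covered: take the lids from the steel tray one at a time and put on each crucible the lid of its own size, plug down in the mouth, lying level and fully home. Set the lids down rather than dropping them, leave the crucibles standing upright where they are on the board, and do not push the tongs about.

Things in the scene. Friction and masses are not known exactly. Their poses are not given: they have to be found in the camera images.
- lid_36_mid (a point): The smallest lid, white porcelain, right way up on the steel tray: disc 42 mm across, 4 mm thick; on top an upright knob 13 mm across, 18 mm tall (hold it here); below a tapered plug 5 mm deep, 26 mm across narrowing to 17, for the 36 mm crucible. Point: on the axis half-way up, 13.5 mm above the plug's foot, 4.5 mm above the disc's top and 13.5 mm below the knob's top. z up. 10 to 90 g.
- lid_47_mid (a point): The second smallest lid, white porcelain, right way up on the steel tray: disc 53 mm across, 4 mm thick; on top an upright knob 13 mm across, 18 mm tall (hold it here); below a tapered plug 5 mm deep, 37 mm across narrowing to 28, for the 47 mm crucible. Point: on the axis half-way up, 13.5 mm above the plug's foot, 4.5 mm above the disc's top and 13.5 mm below the knob's top. z up. 10 to 90 g.
- lid_58_mid (a point): The second largest lid, white porcelain, right way up on the steel tray: disc 64 mm across, 4 mm thick; on top an upright knob 13 mm across, 18 mm tall (hold it here); below a tapered plug 5 mm deep, 48 mm across narrowing to 39, for the 58 mm crucible. Point: on the axis half-way up, 13.5 mm above the plug's foot, 4.5 mm above the disc's top and 13.5 mm below the knob's top. z up. 10 to 90 g.
- lid_70_mid (a point): The largest lid, white porcelain, right way up on the steel tray: disc 76 mm across, 4 mm thick; on top an upright knob 13 mm across, 18 mm tall (hold it here); below a tapered plug 5 mm deep, 60 mm across narrowing to 51, for the 70 mm crucible. Point: on the axis half-way up, 13.5 mm above the plug's foot, 4.5 mm above the disc's top and 13.5 mm below the knob's top. z up. 10 to 90 g.
- crucible_36_rim (a point): The smallest crucible, an open white porcelain cup standing loose on the dark grey board: 36 mm across the rim outside, 31 mm inside, 30 mm tall, 15 to 150 g. The point is the centre of its mouth, level with the rim; z up. With its lid fully home the lid's point is 8.5 mm above this point.
- crucible_47_rim (a point): The second smallest crucible, an open white porcelain cup standing loose on the dark grey board: 47 mm across the rim outside, 42 mm inside, 38 mm tall, 15 to 150 g. The point is the centre of its mouth, level with the rim; z up. With its lid fully home the lid's point is 8.5 mm above this point.
- crucible_58_rim (a point): The second largest crucible, an open white porcelain cup standing loose on the dark grey board: 58 mm across the rim outside, 53 mm inside, 46 mm tall, 15 to 150 g. The point is the centre of its mouth, level with the rim; z up. With its lid fully home the lid's point is 8.5 mm above this point.
- crucible_70_rim (a point): The largest crucible, an open white porcelain cup standing loose on the dark grey board: 70 mm across the rim outside, 65 mm inside, 55 mm tall, 15 to 150 g. The point is the centre of its mouth, level with the rim; z up. With its lid fully home the lid's point is 8.5 mm above this point.
- tongs: Bystander: steel crucible tongs lying on the bench beyond the work, about 245 mm long along their own y, 75 mm wide, 9 mm high; origin at the middle of their underside. Leave them alone.
Mind the look-alikes: they are no part of the job. What is shaped like the part that bears lid_70_mid but blue or orange is not meant.

How it is judged:
By the outcome, as a careful person would: the job done as asked, in the order asked, and still so for the second after the job is handed in, with the robot touching nothing.
It also fails if it takes over 96 s, if anything falls off the work surface, if the arm or the gripper's body presses on something with over 40 N, if the wrist force passes 120 N, or if a joint passes its speed limit or range.

ROBOT

A 6-joint arm with a two-finger parallel gripper is mounted at the origin on the work surface. World frame = base frame: x ahead of the robot, y to its left, z up, the work surface at z = 0. Lengths are in m, angles in rad, forces in N, time in s.
With the tool pointing down it reaches from about 0.4 to 0.825 m from the base axis. Payload 7 kg.
Tool frame: the origin (TCP) lies between the finger pads; the fingertips stand 19 mm ahead of it and the grasp point (between the pads) is the TCP; z points along the fingers, y is the direction in which the jaws open and shut (so a half turn about z gives the same grasp; the last joint's range is limited). The gripper opens to 88 mm and grips with 3 to 60 N. Pads are 19 mm wide; open, the fingers measure 130 mm over their backs; the gripper's body (78 mm by 193 mm) begins 47 mm behind the grasp point.
Start: joints at [-1.003, 0.359, 0.012, 0, -1.224, -0.288], TCP at [0.186, -0.649, 0.246] pointing down, gripper open.
Joint ranges: [-3.07, 3.07], [-1.43, 2.12], [-1.02, 1.25], [-3.03, 1.67], [-3.05, -0], [-3.03, 3.03]. Speed limits (rad/s): [2.39, 2.39, 3.01, 3.14, 3.14, 3.14].

INTERFACE

Orientations are given as [roll, pitch, yaw] about the fixed x, y, z axes, in that order (R = Rz(yaw) Ry(pitch) Rx(roll)).
In Python, from bench import telemetry, imaging, job gives the robot as it stands.
- The arm moves only by the tool send_rows, never from a script. Its argument "rows" is a list of rows, each a list of 7 numbers: the turn, a rotation vector about the tool's x, y, z in units of 6 degrees (1.0 is 6 degrees), then the shift along the tool's x, y, z in units of 25 mm (1.0 is 25 mm), then the finger opening in mm, from 0 to 87.6. In form: [[ax, ay, az, tx, ty, tz, grip], ...]. A call has 1 to 8 rows; each row is the pose to reach, as a shift and turn from the pose commanded when the call began, along the tool's axes at that moment; what a row does not reach only later rows make up. A row lasts 1/10 s, in which the tool goes at most 50 mm and 8.59 degrees, less where a joint would pass 70% of its speed; a pose out of reach is approached as far as the arm can. A call with a gripper value outside its range is refused whole. The fingers move at their own pace and stop on an object; "grip_force" is the grip in N (left out, the last holds). Time passes only in rows, so rows that repeat a pose let the fingers close. It gives the time, the measured TCP pose, the force and the opening at its end, in the units of the state.
- telemetry.observe(): the state, without advancing time (a new reading comes with each control period).
- imaging.get_image(name): name is "scene" or "top" or "wrist"; returns a dict with "image" (384x512x3 uint8, red, green, blue), "K" (3x3 intrinsics, pixels), "xyz" and "attitude" of the camera in the world; the wrist camera has in their place "hand_eye" (4x4, takes a point from camera to tool coordinates, whose origin is the TCP and whose axes are the flange's). Camera axes: x right, y up, looking along -z (the intrinsics and any distortion apply to the point x, -y, -z); pixel columns grow to the right and rows downward; lengths in m; the calibration is good to about 2 mm. A picture is of the moment at which its call begins: read the wrist's pose just before it. There is no depth.
- job.job_done(): hands the job in, once; it reports no verdict.
The state is a dict: "t": time; "joint_positions": joint angles; "qvel": joint speeds; "tau": joint torques, N m; "tool_pos": TCP position; "tool_rot": TCP orientation; "contact_force": force on the tool from outside, world axes, zero at the start; "torque": the same for the moment, N m; "width": finger opening in m.
Only numpy, scipy, OpenCV 4.12 (cv2) and the standard library are available. Lean on these libraries where they do the work, as an engineer would, in place of code of your own. Each camera call takes 0.05 s, during which the arm holds its last target. There are 200 camera calls.

## Working session

There is one attempt and no reset: what is moved stays moved. The work goes in short steps, Python scripts to look and compute and a tool call to move; the robot and the scene stay as the last step left them, time stands still between calls to the robot, and variables do not carry over. Pictures are saved under pics/ and viewed, about 12 in all and at most 16, crops included, and the job is handed in when it is done.

Besides the shell and the picture viewer there is one more tool, called after "Call:" in YAML: its name, and indented under it one key for each argument. send_rows: Moves the arm, as the interface text tells. Its arguments: {"type":"object","properties":{"rows":{"type":"array","items":{"type":"array","items":{"type":"number"}}},"grip_force":{"type":"number"}},"required":["rows"]}

```bash
mkdir -p pics; ls; python3 - <<'E'
from bench import telemetry, imaging
import cv2,numpy as np
print(telemetry.observe())
for n in ("scene","top"):
    d=imaging.get_image(n); cv2.imwrite(f"pics/{n}0.png",d["image"][:,:,::-1]); print(n,{k:(v.tolist() if hasattr(v,'tolist') else v) for k,v in d.items() if k!="image"})
d=imaging.get_image("wrist"); cv2.imwrite("pics/wrist0.png",d["image"][:,:,::-1]); print({k:v for k,v in d.items() if k!="image"})
E
```

```text
pics
{'t': 0.0, 'joint_positions': array([-1.00291062e+00,  3.59416075e-01,  1.10806699e-02, -3.49543877e-04,
       -1.22413325e+00, -2.88082150e-01]), 'qvel': array([ 5.87345141e-04, -3.40524752e-05, -1.18032277e-03, -2.07022368e-04,
       -6.99400791e-04,  4.73369490e-04]), 'tau': array([-6.23352043e-04, -5.82719493e+01,  2.93066007e+01,  6.99758694e+00,
        6.94809831e-03, -1.70301364e-04]), 'tool_pos': array([ 0.18625045, -0.64831833,  0.2446134 ]), 'tool_rot': array([ 3.13989588e+00, -1.60125367e-04, -2.86190800e+00]), 'contact_force': array([-0.48204055,  0.30468997, -0.00376257]), 'torque': array([ 0.01484471, -0.02162453,  0.02766808]), 'width': 0.08772508426069654}
scene {'K': [[430.9108089879223, 0.0, 250.43811364813544], [0.0, 430.9108089879223, 194.28345822351926], [0.0, 0.0, 1.0]], 'xyz': [1.1490938913481057, 0.25037474439659757, 0.8695843038269684], 'attitude': [0.6827849551072535, -0.009197753975946465, 2.11650201009158]}
top {'K': [[366.5963618847005, 0.0, 257.3894786968061], [0.0, 366.5963618847005, 194.58460791646124], [0.0, 0.0, 1.0]], 'xyz': [0.5234111327552837, -0.08327529433807254, 0.9272300611994893], 'attitude': [0.10275314149796477, -0.003929288561910216, -1.6009681725313207]}
{'K': array([[319.47628097,   0.        , 255.82933156],
       [  0.        , 319.47628097, 191.10982699],
       [  0.        ,   0.        ,   1.        ]]), 'hand_eye': array([[ 6.19618695e-04,  9.64025326e-01,  2.65809681e-01,
         7.02307740e-02],
       [ 9.99999802e-01, -6.26415446e-04, -5.92085955e-05,
         4.78463251e-04],
       [ 1.09428704e-04,  2.65809665e-01, -9.64025524e-01,
        -1.39456483e-01],
       [ 0.00000000e+00,  0.00000000e+00,  0.00000000e+00,
         1.00000000e+00]])}
```

View pics/scene0.png

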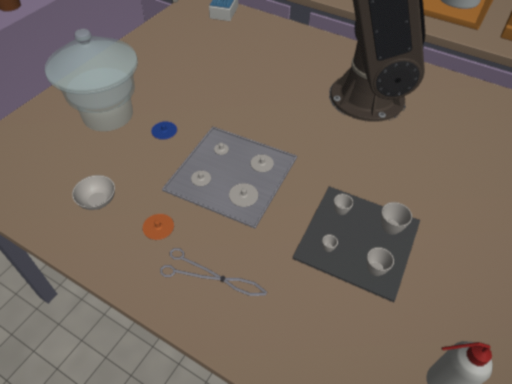

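View pics/top0.png

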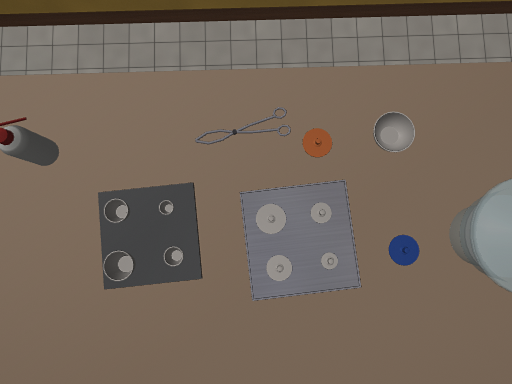

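The scene view shows the tray with four white lids, largest at (244,195), then (262,163), (201,178) and (221,148). The dark board has four crucibles at (396,220), (380,263), (344,205) and (330,244). In the top view the lids are at (271,219), (279,268), (321,213) and (329,261), and the crucibles are at (119,266), (116,211), (174,257) and (166,208). The orange and blue lids are decoys. Next I'll measure from both views.

```bash
cat > h.py <<'E'
import numpy as np, cv2
from scipy.spatial.transform import Rotation as Ro
from bench import telemetry, imaging
def grab(name):
    s=telemetry.observe(); d=imaging.get_image(name)
    if name=="wrist":
        T=np.eye(4); T[:3,:3]=Ro.from_euler('xyz',s["tool_rot"]).as_matrix(); T[:3,3]=s["tool_pos"]
        M=T@d["hand_eye"]; R,p=M[:3,:3],M[:3,3]
    else: R,p=Ro.from_euler('xyz',d["attitude"]).as_matrix(),np.array(d["xyz"])
    return d["image"],d["K"],R,p
def ray(K,R,uv):
    v=R@np.array([(uv[0]-K[0][2])/K[0][0],-(uv[1]-K[1][2])/K[1][1],-1]); return v/np.linalg.norm(v)
def plane(K,R,p,uv,z):
    v=ray(K,R,uv); return p+v*(z-p[2])/v[2]
def tri(rays):  # [(p,v)...]
    A=[np.eye(3)-np.outer(v,v) for p,v in rays]
    x=np.linalg.solve(sum(A),sum(a@p for a,(p,v) in zip(A,rays)))
    return x,max(np.linalg.norm(a@(x-p)) for a,(p,v) in zip(A,rays))
def proj(K,R,p,X):
    c=R.T@(np.array(X)-p); return K[0][0]*c[0]/-c[2]+K[0][2],K[1][1]*-c[1]/-c[2]+K[1][2]
def blobs(img,roi,thr,up=4):
    """bright, colourless blobs in roi (x0,y0,x1,y1): hull ellipse (centre, axes, angle), area"""
    x0,y0,x1,y1=roi
    g=cv2.resize(img[y0:y1,x0:x1],None,fx=up,fy=up,interpolation=cv2.INTER_CUBIC)
    m=((g.min(2)>thr)).astype(np.uint8)
    out=[]
    for c in cv2.findContours(m,cv2.RETR_EXTERNAL,cv2.CHAIN_APPROX_NONE)[0]:
        if cv2.contourArea(c)<60*up: continue
        h=cv2.convexHull(c); 
        f=np.zeros_like(m); cv2.drawContours(f,[h],-1,1,-1)
        hc=max(cv2.findContours(f,0,cv2.CHAIN_APPROX_NONE)[0],key=len)
        (cx,cy),ax,an=cv2.fitEllipse(hc); M=cv2.moments(h)
        o=lambda x,y:((x+.5)/up-.5+x0,(y+.5)/up-.5+y0)
        out.append((o(cx,cy),np.round(np.array(ax)/up,1),an,o(M["m10"]/M["m00"],M["m01"]/M["m00"])))
    return out
E
python3 - <<'E'
from h import *
for n,rois in (("top",((95,180,205,292),(238,180,362,302))),("scene",((296,190,422,292),(165,130,297,218)))):
    img,K,R,p=grab(n)
    for r,thr in zip(rois,(110,175)):
        print(n,r)
        sub=img[r[1]:r[3],r[0]:r[2]].min(2); print(np.percentile(sub,[5,25,50,75,90,95,99]))
        for b in blobs(img,r,thr): 
            print(np.round(b[0],1),b[1],np.round(b[3],1),np.round(plane(K,R,p,b[0],0.02),3))
    x0,y0,x1,y1=rois[0]; a=cv2.resize(img[y0:y1,x0:x1],(390,390),interpolation=cv2.INTER_CUBIC)
    x0,y0,x1,y1=rois[1]; b=cv2.resize(img[y0:y1,x0:x1],(390,390),interpolation=cv2.INTER_CUBIC)
    cv2.imwrite(f"pics/crop_{n}.png",np.hstack([a,b])[:,:,::-1])
E
```

```text
top (95, 180, 205, 292)
[ 63.  68.  69.  88.  92. 115. 139.]
[125.  266.5] [14.6 24.4] [125.  266.5] [0.45  0.238 0.02 ]
[176.1 257.7] [11.6 17.8] [176.1 257.6] [0.468 0.114 0.02 ]
[168.7 208. ] [ 7.7 10.7] [168.8 208. ] [0.59  0.131 0.02 ]
[121.3 211. ] [11.1 21.5] [121.3 211. ] [0.586 0.248 0.02 ]
top (238, 180, 362, 302)
[ 86. 101. 111. 113. 135. 139. 141.]
scene (296, 190, 422, 292)
[ 66.  67.  69.  92.  99. 125. 141.]
[379.  258.8] [20.6 26.7] [379.  258.9] [0.563 0.245 0.02 ]
[329.7 241.2] [12.9 15.8] [329.7 241.2] [0.578 0.13  0.02 ]
[396. 214.] [23.1 30.1] [396. 214.] [0.42  0.235 0.02 ]
[342.8 201.6] [14.6 18.7] [342.8 201.6] [0.453 0.108 0.02 ]
scene (165, 130, 297, 218)
[ 91.   92.  111.  114.  126.5 141.  142. ]
```

View pics/crop_top.png

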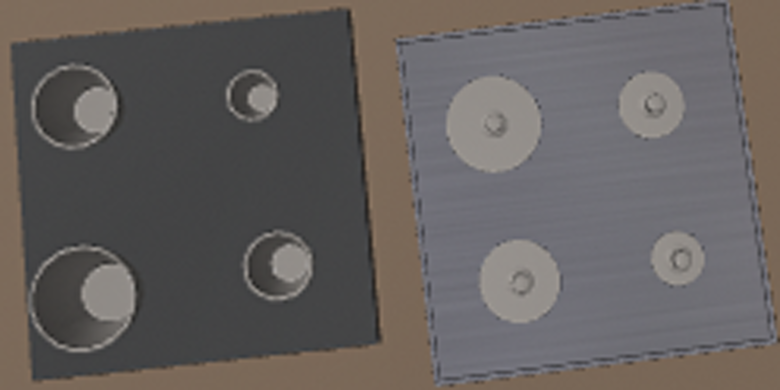

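The crop confirms it: in the top view the lids are clear bright discs with knobs, and the crucible rims are thin bright rings on the dark board. I'll lower the thresholds to segment them and triangulate.

```bash
python3 - <<'E'
from h import *
V={}
for n,rois in (("top",((105,192,192,281),(250,195,345,288))),("scene",((315,190,416,280),(185,136,280,210)))):
    img,K,R,p=grab(n); V[n]=(K,R,p)
    for r,thr in zip(rois,(80,124)):
        print(n,r)
        for b in blobs(img,r,thr): 
            print(np.round(b[0],1),b[1],np.round(b[3],1),np.round(plane(K,R,p,b[0],0.02),3))
E
```

```text
top (105, 192, 192, 281)
[118.1 265.3] [29.2 31.6] [118.1 265.3] [0.454 0.255 0.02 ]
[172.8 255.9] [20.2 20.8] [172.8 255.9] [0.472 0.121 0.02 ]
[165.5 207. ] [15.1 15.5] [165.6 207. ] [0.593 0.139 0.02 ]
[115.6 210.1] [23.6 25.6] [115.6 210.1] [0.589 0.262 0.02 ]
top (250, 195, 345, 288)
[278.6 267.6] [25.7 26.2] [278.6 267.6] [ 0.436 -0.136  0.02 ]
[329.  260.4] [16.3 16.9] [329.  260.4] [ 0.45 -0.26  0.02]
[270.4 218.4] [30.1 30.3] [270.4 218.4] [ 0.557 -0.12   0.02 ]
[320.6 212.4] [20.7 21. ] [320.6 212.4] [ 0.568 -0.245  0.02 ]
scene (315, 190, 416, 280)
[321.6 275.6] [ 8.7 27. ] [322.8 275.8] [0.67  0.152 0.02 ]
[380.1 260. ] [26.5 29.8] [380.1 259.9] [0.564 0.249 0.02 ]
[410. 268.] [11.6 53.7] [410.6 264.2] [0.549 0.313 0.02 ]
[329.7 241.8] [16.2 18.2] [329.7 241.8] [0.579 0.13  0.02 ]
[343.2 202.7] [19.4 21.9] [343.2 202.6] [0.455 0.111 0.02 ]
[386.6 206.3] [42.9 76.7] [387.2 206.4] [0.409 0.207 0.02 ]
[318.6 196.1] [ 9.3 23.6] [318.5 196.9] [0.469 0.049 0.02 ]
scene (185, 136, 280, 210)
[243.2 194.5] [24.  29.5] [243.3 194.5] [ 0.565 -0.117  0.02 ]
[200.7 177.7] [15.7 20.1] [200.7 177.7] [ 0.575 -0.241  0.02 ]
[261.9 162.6] [17.8 23.2] [261.9 162.6] [ 0.444 -0.132  0.02 ]
[220.9 148.3] [11.9 14.4] [221.  148.3] [ 0.457 -0.257  0.02 ]
```

Call:
send_rows:
  rows:
    - [0,0,0.3,-1.5,1.3,0,60]
    - [0,0,0.6,-3,2.6,0,60]
    - [0,0,1.0,-4.5,4.0,0,60]
    - [0,0,1.4,-6,5.3,0,60]
    - [0,0,1.7,-7.5,6.7,0,60]
    - [0,0,2.1,-9,8,0,60]
    - [0,0,2.4,-10.2,9.1,0,60]
    - [0,0,2.67,-11.2,10,0,60]

```text
t: 1.15
tool_pos: [0.3874, -0.3291, 0.246]
tool_rot: [-3.141, 0.001, -3.142]
contact_force: [0.2, -0.2, -0.5]
width: 0.0598
```

Call:
send_rows:
  rows:
    - [0,0,0,-1,1.5,0,60]
    - [0,0,0,-2,3,0,60]
    - [0,0,0,-3,4.6,0,60]
    - [0,0,0,-3.5,5.6,0,60]
    - [0,0,0,-3.5,5.6,0,60]
    - [0,0,0,-3.5,5.6,0,60]

```text
t: 1.75
tool_pos: [0.4741, -0.1905, 0.2456]
tool_rot: [-3.142, -0.0, -3.14]
contact_force: [-0.4, 0.6, -0.8]
width: 0.0602
```

```bash
python3 - <<'E'
from h import *
img,K,R,p=grab("wrist"); cv2.imwrite("pics/w1.png",img[:,:,::-1]); np.savez("w1.npz",K=K,R=R,p=p)
print(telemetry.observe()["tool_pos"],telemetry.observe()["tool_rot"])
for X in ((0.557,-.12,.02),(0.568,-.245,.02),(.437,-.136,.02),(.451,-.259,.02)): print(np.round(proj(K,R,p,X),1))
for thr in (120,126,135):
  for b in blobs(img,(60,60,450,350),thr): print(thr,np.round(b[0],1),b[1],np.round(b[3],1),np.round(plane(K,R,p,b[0],0.015),4))
E
```

```text
[ 0.47378422 -0.19111157  0.24557493] [-3.14157947e+00 -9.35641645e-05 -3.14079386e+00]
[312.4 232.5]
[211.  240.5]
[303.5 133.7]
[195.1 145.9]
120 [237.5 288.3] [  3.2 138.1] [239.5 288.1] [ 0.638  -0.2133  0.015 ]
120 [196.  285.6] [ 3.1 57. ] [205.7 285.2] [ 0.6341 -0.2675  0.015 ]
120 [178.  242.8] [ 9.3 14.8] [178.2 242.7] [ 0.5735 -0.2873  0.015 ]
120 [259.3 157.8] [209.5 272.3] [257.6 159.1] [ 0.4653 -0.1857  0.015 ]
126 [238.3 288.1] [  2.8 135. ] [238.9 288.1] [ 0.6378 -0.2123  0.015 ]
126 [196.6 285.6] [ 2.8 51.3] [204.6 285.3] [ 0.6342 -0.2668  0.015 ]
126 [177.9 242.9] [ 8.9 13.7] [178.1 242.8] [ 0.5736 -0.2874  0.015 ]
126 [259.3 157.9] [209.1 271.7] [257.7 159.2] [ 0.4654 -0.1857  0.015 ]
135 [239.7 288. ] [  2. 130.] [236.2 288.2] [ 0.6375 -0.2105  0.015 ]
135 [199.8 285.5] [ 2. 31.] [202.1 285.4] [ 0.634  -0.2626  0.015 ]
135 [177.4 243.3] [ 8.1 10.2] [177.5 243.3] [ 0.5742 -0.2881  0.015 ]
135 [367.3 132.2] [  2.8 292.6] [367.2 151.8] [ 0.4355 -0.0623  0.015 ]
135 [257.4 157.2] [207.9 267.3] [256.  158.8] [ 0.4647 -0.1879  0.015 ]
```

View pics/w1.png

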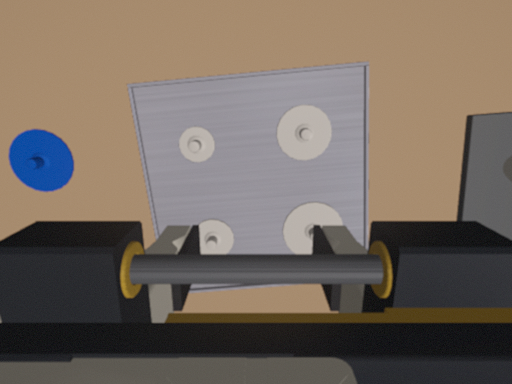

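In the wrist view the lids are at about (195,145) for the 36, (304,133) for the 58, (313,232) for the 70 and (212,240) for the 47, as predicted. The gripper hides the lower half. Moving 90 mm further out in x should show all four.

Call:
send_rows:
  rows:
    - [0,0,0,-1.5,0,0,60]
    - [0,0,0,-3,0,0,60]
    - [0,0,0,-3.6,0,0,60]
    - [0,0,0,-3.6,0,0,60]
    - [0,0,0,-3.6,0,0,60]

```text
t: 2.3
tool_pos: [0.5631, -0.192, 0.245]
tool_rot: [3.141, -0.001, 3.14]
contact_force: [0.4, 0.7, -0.4]
width: 0.0597
```

```bash
cat >> h.py <<'E'
LID={70:(.557,-.12,.02),47:(.568,-.245,.02),58:(.437,-.136,.02),36:(.451,-.259,.02)}
def lidmask(img,thr):   # warm white against bluish tray
    i=img.astype(int); return (i[:,:,0]-i[:,:,2]>thr)&(i.min(2)>95)
def blob_near(mask,uv,rad,up=4):
    x0,y0=[int(max(0,c-rad)) for c in uv]; x1,y1=[int(c+rad) for c in uv]
    g=cv2.resize(mask[y0:y1,x0:x1].astype(np.float32),None,fx=up,fy=up,interpolation=cv2.INTER_LINEAR)
    cs=[c for c in cv2.findContours((g>.5).astype(np.uint8),0,cv2.CHAIN_APPROX_NONE)[0]]
    c=max(cs,key=cv2.contourArea); h=cv2.convexHull(c); f=np.zeros(g.shape,np.uint8); cv2.drawContours(f,[h],-1,1,-1)
    hc=max(cv2.findContours(f,0,cv2.CHAIN_APPROX_NONE)[0],key=len); (cx,cy),ax,an=cv2.fitEllipse(hc)
    return ((cx+.5)/up-.5+x0,(cy+.5)/up-.5+y0),np.array(ax)/up
E
python3 - <<'E'
from h import *
img,K,R,p=grab("wrist"); cv2.imwrite("pics/w2.png",img[:,:,::-1]); np.savez("w2.npz",K=K,R=R,p=p)
print(telemetry.observe()["tool_pos"],telemetry.observe()["tool_rot"])
for s,X in LID.items():
    uv=[int(c) for c in proj(K,R,p,X)]; print(s,uv,img[uv[1]-8,uv[0]+10],img[uv[1]+2,uv[0]+int(s*.5)])
E
```

```text
[ 0.56285282 -0.19189515  0.24536962] [ 3.14147253e+00 -7.56461913e-04  3.14048924e+00]
70 [317, 161] [187 180 173] [153 152 160]
47 [209, 170] [187 179 174] [186 179 173]
58 [308, 48] [189 182 176] [173 169 168]
36 [192, 62] [190 184 177] [191 184 178]
```

View pics/w2.png

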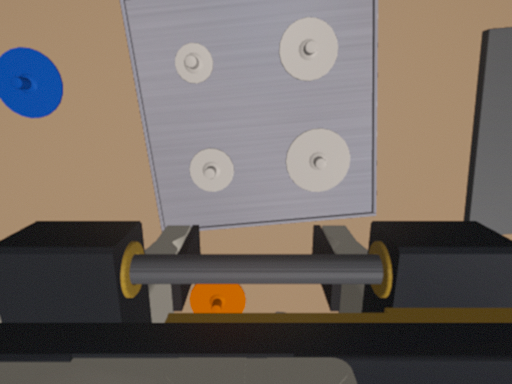

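All four lids show clearly: the 36 at (192,62), the 58 at (308,48), the 47 at (211,170) and the 70 at (318,160).

```bash
python3 - <<'E'
from h import *
views={}
for n in ("top","scene"): views[n]=grab(n)
for n in ("w1","w2"):
    d=np.load(n+".npz"); views[n]=(cv2.imread(f"pics/{n}.png")[:,:,::-1],d["K"],d["R"],d["p"])
for s,X in LID.items():
    obs={}
    for n,(img,K,R,p) in views.items():
        if n=="w1" and s in(70,47): continue
        uv=proj(K,R,p,X); w=abs(np.subtract(proj(K,R,p,np.add(X,(0,(s+6)/2000,0))),uv)).max()
        m=lidmask(img,3)
        c,ax=blob_near(m,uv,w*1.35); obs[n]=(p,ray(K,R,c))
        d=np.linalg.norm(np.array(X)-p); print(s,n,np.round(c,1),"mm",np.round(ax.max()*d/K[0][0]*1000,1),np.round(plane(K,R,p,c,.012)*1000,1))
    print("  all",np.round(tri(list(obs.values()))[0]*1000,1),"res",round(tri(list(obs.values()))[1]*1000,1),"top+scene",np.round(tri([obs["top"],obs["scene"]])[0]*1000,1),"top+w2",np.round(tri([obs["top"],obs["w2"]])[0]*1000,1))
E
```

```text
Traceback (most recent call last):
  File "h.py", line 43, in blob_near
    c=max(cs,key=cv2.contourArea); h=cv2.convexHull(c); f=np.zeros(g.shape,np.uint8); cv2.drawContours(f,[h],-1,1,-1)
ValueError: max() iterable argument is empty
```

```bash
cat > lids.py <<'E'
from h import *
views={}
for n in ("top","scene"): 
    g=grab(n); views[n]=(cv2.imread(f"pics/{n}0.png")[:,:,::-1],)+g[1:]
for n in ("w1","w2"):
    d=np.load(n+".npz"); views[n]=(cv2.imread(f"pics/{n}.png")[:,:,::-1],d["K"],d["R"],d["p"])
for s,X in LID.items():
    obs={}
    for n,(img,K,R,p) in views.items():
        if n=="w1" and s in(70,47): continue
        uv=proj(K,R,p,X); w=abs(np.subtract(proj(K,R,p,np.add(X,(0,(s+6)/2000,0))),uv)).max()
        m=lidmask(img,3)
        try: c,ax=blob_near(m,uv,w*1.35)
        except ValueError: print("no",s,n); continue
        obs[n]=(p,ray(K,R,c))
        d=np.linalg.norm(np.array(X)-p); print(s,n,np.round(c,1),"mm",np.round(ax.max()*d/K[0][0]*1000,1),np.round(plane(K,R,p,c,.012)*1000,1))
    o=list(obs.values()); f=lambda q:(np.round(tri(q)[0]*1000,1),round(tri(q)[1]*1000,1))
    print("  all",f(o),"top+scene",f([obs["top"],obs["scene"]]),"scene+w2",f([obs["scene"],obs["w2"]]))
E
python3 lids.py
```

```text
70 top [270.5 218.4] mm 75.3 [ 557.1 -120.6   12. ]
70 scene [243.2 194.5] mm 74.8 [ 559.3 -120.3   12. ]
70 w2 [317.6 159.6] mm 77.7 [ 556.7 -118.5   12. ]
  all (array([ 557.4, -120. ,   10.8]), np.float64(1.8)) top+scene (array([ 557.4, -121.1,    9.4]), np.float64(0.4)) scene+w2 (array([ 557.7, -119.5,   11. ]), np.float64(1.5))
47 top [320.7 212.5] mm 52.9 [ 568.  -246.5   12. ]
47 scene [200.6 177.9] mm 52.4 [ 570.3 -245.9   12. ]
47 w2 [211.2 169.5] mm 53.4 [ 568.5 -244.2   12. ]
  all (array([ 568.7, -246. ,   10.3]), np.float64(1.6)) top+scene (array([ 568.2, -247.3,    9.1]), np.float64(0.3)) scene+w2 (array([ 569.2, -245.4,   10.9]), np.float64(1.1))
58 top [278.9 267.5] mm 65.1 [ 435.8 -137.1   12. ]
58 scene [261.7 162.9] mm 63.0 [ 438.3 -136.2   12. ]
58 w1 [303.6 132.1] mm 66.3 [ 435.9 -134.7   12. ]
58 w2 [308.1  48.5] mm 75.3 [ 435.8 -134.7   12. ]
  all (array([ 436.2, -135.8,   11.3]), np.float64(1.5)) top+scene (array([ 435.6, -137.5,    8.8]), np.float64(0.2)) scene+w2 (array([ 436.6, -135.6,   11.3]), np.float64(1.3))
36 top [329.  260.3] mm 43.3 [ 449.4 -261.3   12. ]
36 scene [220.8 148.6] mm 39.3 [ 451.3 -261.4   12. ]
36 w1 [196.5 144. ] mm 43.5 [ 449.8 -258.9   12. ]
36 w2 [193.6  62.7] mm 48.6 [ 450.  -258.9   12. ]
  all (array([ 450. , -260.3,   11.2]), np.float64(1.6)) top+scene (array([ 449.5, -262.2,   10. ]), np.float64(0.5)) scene+w2 (array([ 450.7, -260.1,   12. ]), np.float64(1.4))
```

Lid disc tops measure about 11 mm, which puts the tray floor at about 2 mm. Next I'll view the crucibles the same way.

Call:
send_rows:
  rows:
    - [0,0,0,0,1.2,0,60]
    - [0,0,0,0,3,0,60]
    - [0,0,0,0,5,0,60]
    - [0,0,0,0,7,0,60]
    - [0,0,0,0,9,0,60]
    - [0,0,0,0,11,0,60]
    - [0,0,0,0,13,0,60]
    - [0,0,0,0,14.5,0,60]

```text
t: 3.35
tool_pos: [0.5632, 0.174, 0.2462]
tool_rot: [3.141, 0.001, -3.14]
contact_force: [1.2, 0.4, 0.9]
width: 0.06
```

Call:
send_rows:
  rows:
    - [0,0,0,0,0.7,0,60]
    - [0,0,0,0,0.7,0,60]
    - [0,0,0,0,0.7,0,60]

```text
t: 3.65
tool_pos: [0.5636, 0.1886, 0.2456]
tool_rot: [-3.141, -0.0, -3.141]
contact_force: [0.6, 0.9, -0.1]
width: 0.0601
```

```bash
python3 - <<'E'
from h import *
img,K,R,p=grab("wrist"); cv2.imwrite("pics/w3.png",img[:,:,::-1]); np.savez("w3.npz",K=K,R=R,p=p)
print(telemetry.observe()["tool_pos"],telemetry.observe()["tool_rot"])
E
```

```text
[0.56365617 0.18805389 0.245673  ] [-3.14145582e+00 -5.35491687e-05  3.14152267e+00]
```

View pics/w3.png

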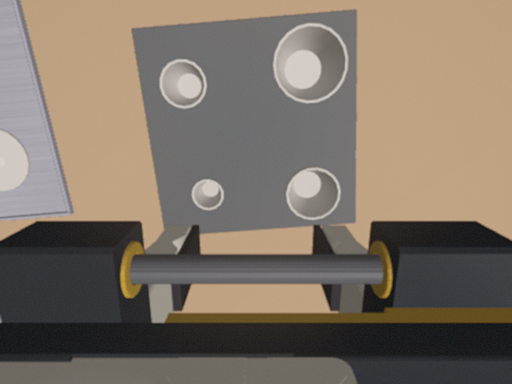

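The wrist view shows the rim rings clearly: the 70 at (310,63), the 58 at (313,193), the 47 at (183,84) and the 36 at (208,194). I'll take a second wrist view with a y baseline so rim heights can be triangulated.

Call:
send_rows:
  rows:
    - [0,0,0,0,-1.2,0,60]
    - [0,0,0,0,-2.8,0,60]
    - [0,0,0,0,-4,0,60]
    - [0,0,0,0,-4,0,60]
    - [0,0,0,0,-4,0,60]

```text
t: 4.2
tool_pos: [0.5638, 0.087, 0.246]
tool_rot: [3.141, 0.001, 3.139]
contact_force: [-0.6, -0.2, -0.1]
width: 0.0601
```

```bash
cat > cru.py <<'E'
from h import *
CR={70:(.454,.252,.055),47:(.47,.119,.04),36:(.59,.137,.03),58:(.588,.255,.045)}
img,K,R,p=grab("wrist"); cv2.imwrite("pics/w4.png",img[:,:,::-1]); np.savez("w4.npz",K=K,R=R,p=p)
print(telemetry.observe()["tool_pos"])
views={}
for n in ("top","scene"): 
    g=grab(n); views[n]=(cv2.imread(f"pics/{n}0.png")[:,:,::-1],)+g[1:]
for n in ("w3","w4"):
    d=np.load(n+".npz"); views[n]=(cv2.imread(f"pics/{n}.png")[:,:,::-1],d["K"],d["R"],d["p"])
for s,X in CR.items():
    obs={}
    for n,(img,K,R,p) in views.items():
        uv=proj(K,R,p,X); w=abs(np.subtract(proj(K,R,p,np.add(X,(0,s/2000,0))),uv)).max()
        d=np.linalg.norm(np.array(X)-p)
        sub=img[int(max(uv[1]-w,0)):int(uv[1]+w),int(uv[0]-w):int(uv[0]+w)].min(2)
        for q in ((.3,.55,.75) if n[0]=="w" else (.3,)):
            thr=68+(np.percentile(sub,98)-68)*q; 
            try: c,ax=blob_near(img.min(2)>thr,uv,w*1.45)
            except Exception as e: print("no",s,n,q); continue
            if q==.55 or n=="top": obs[n]=(p,ray(K,R,c))
            print(s,n,q,np.round(c,1),"mm",np.round(ax*d/K[0][0]*1000,1),np.round(plane(K,R,p,c,X[2])*1000,1))
    o=list(obs.values()); f=lambda q:(np.round(tri(q)[0]*1000,1),round(tri(q)[1]*1000,1))
    print("  all",f(o),"w3+w4",f([obs["w3"],obs["w4"]]))
E
python3 cru.py
```

```text
[0.56391138 0.08788058 0.24587299]
70 top 0.3 [117.7 265.3] mm [76.7 80.1] [456.5 242.7  55. ]
70 scene 0.3 [401.  210.9] mm [ 95.1 114.5] [434.6 243.1  55. ]
70 w3 0.3 [320.  60.] mm [131.2 131.2] [453.1 251.   55. ]
70 w3 0.55 [310.3  62.7] mm [79.9 86.4] [455.6 241.8  55. ]
70 w3 0.75 [310.2  62.6] mm [78.7 85.1] [455.5 241.7  55. ]
70 w4 0.3 [425.  59.] mm [143.9 143.9] [453.1 251.1  55. ]
70 w4 0.55 [419.1  61.7] mm [85.2 97.7] [455.5 245.8  55. ]
70 w4 0.75 [419.   61.6] mm [83.6 96.6] [455.4 245.6  55. ]
  all (array([457. , 239.6,  66.2]), np.float64(1.1)) w3+w4 (array([456.9, 239.8,  67.5]), np.float64(0.0))
47 top 0.3 [172.7 255.7] mm [49.4 50.6] [473.9 117.1  40. ]
47 scene 0.3 [343.2 202.3] mm [45.6 52.3] [470.7 113.4  40. ]
47 w3 0.3 [186.   78.5] mm [85.9 87.3] [469.1 118.   40. ]
47 w3 0.55 [182.5  83.4] mm [52.4 56.1] [473.8 114.1  40. ]
47 w3 0.75 [182.6  83.4] mm [50.9 54.6] [473.9 114.2  40. ]
47 w4 0.3 [285.  78.] mm [85.9 85.9] [469.  117.9  40. ]
47 w4 0.55 [284.1  82.9] mm [51.6 54.7] [473.7 117.1  40. ]
47 w4 0.75 [284.1  82.9] mm [50.7 53.6] [473.7 117.1  40.
[... 588 characters left out ...]

  all (array([592.1, 134.6,  38.8]), np.float64(1.2)) w3+w4 (array([591.5, 135.2,  42.1]), np.float64(0.0))
58 top 0.3 [115.3 210.2] mm [62.3 64.3] [586.8 253.2  45. ]
58 scene 0.3 [380.2 259.7] mm [57.7 67.1] [580.5 248.4  45. ]
58 w3 0.3 [314.5 191.5] mm [100.7 100.7] [587.2 254.3  45. ]
58 w3 0.55 [313.  193.3] mm [58.8 62.8] [589.3 252.7  45. ]
58 w3 0.75 [312.9 193.3] mm [57.7 61.7] [589.4 252.6  45. ]
58 w4 0.3 [404.9 188.6] mm [102.9 112.5] [584.9 252.3  45. ]
58 w4 0.55 [408.5 192.3] mm [62.  70.6] [589.2 256.8  45. ]
58 w4 0.75 [408.4 192.4] mm [60.7 69.1] [589.3 256.7  45. ]
  all (array([585.9, 250.1,  56.6]), np.float64(1.2)) w3+w4 (array([585.5, 250.2,  58.3]), np.float64(0.0))
```

Rims come out at about 40, 48, 56 and 65 mm, so the board is about 10 mm thick. Their centres are at (457,240), (586,251), (474,116) and (592,135). I'm starting with lid 70.

Call:
send_rows:
  rows:
    - [0,0,0,0.1,-1.2,0,45]
    - [0,0,0,0.2,-2.8,0.4,45]
    - [0,0,0,0.28,-4.6,1.2,45]
    - [0,0,0,0.28,-6.3,2.5,45]
    - [0,0,0,0.28,-7.6,4,45]
    - [0,0,0,0.28,-8.26,5,45]
    - [0,0,0,0.28,-8.26,5,45]
    - [0,0,0,0.28,-8.26,5,45]
  grip_force: 20

```text
t: 5.15
tool_pos: [0.557, -0.1175, 0.1202]
tool_rot: [-3.141, -0.001, -3.142]
contact_force: [0.2, 0.5, -0.4]
width: 0.0454
```

Call:
send_rows:
  rows:
    - [0,0,0,0,-0.05,1,45]
    - [0,0,0,0,-0.05,2.2,45]
    - [0,0,0,0,-0.05,3,45]
    - [0,0,0,0,-0.05,3.45,45]
    - [0,0,0,0,-0.05,3.45,45]
    - [0,0,0,0,-0.05,3.45,45]

```text
t: 5.75
tool_pos: [0.5581, -0.1182, 0.0356]
tool_rot: [-3.142, 0.002, -3.14]
contact_force: [0.9, 0.6, -0.6]
width: 0.0451
```

Call:
send_rows:
  rows:
    - [0,0,0,0,0,0,5]
    - [0,0,0,0,0,0,5]
    - [0,0,0,0,0,0,5]
    - [0,0,0,0,0,0,5]
    - [0,0,0,0,0,0,5]
    - [0,0,0,0,0,0,5]

```text
t: 6.35
tool_pos: [0.557, -0.1189, 0.0345]
tool_rot: [-3.142, 0.0, -3.141]
contact_force: [0.1, 0.2, 2.9]
width: 0.0121
```

Gripped at 12 mm. Lift, then travel.

Call:
send_rows:
  rows:
    - [0,0,0,0,0,-0.3,5]
    - [0,0,0,0,0,-1,5]
    - [0,0,0,0,0,-2,5]
    - [0,0,0,0,0,-3.2,5]
    - [0,0,0,0,0,-4.4,5]
    - [0,0,0,0,0,-5.4,5]
    - [0,0,0,0,0,-6,5]
    - [0,0,0,0,0,-6,5]

```text
t: 7.15
tool_pos: [0.5581, -0.1189, 0.1872]
tool_rot: [3.141, 0.005, -3.141]
contact_force: [-0.8, -0.4, -0.9]
width: 0.0121
```

```bash
python3 - <<'E'
from h import *
s=telemetry.observe(); print(s["tool_pos"],s["width"],s["contact_force"])
img,K,R,p=grab("wrist"); im2,K2,R2,p2=grab("scene"); uv=[int(c) for c in proj(K2,R2,p2,s["tool_pos"])]; print(uv)
b=cv2.resize(im2[uv[1]-60:uv[1]+60,uv[0]-80:uv[0]+80],(400,300),interpolation=cv2.INTER_CUBIC)
cv2.imwrite("pics/held1.png",np.hstack([img[84:384,56:456],b])[:,:,::-1])
E
```

```text
[ 0.55810133 -0.11889013  0.18719636] 0.012124454067281284 [-0.82556475 -0.37296365 -0.86377166]
[243, 145]
```

View pics/held1.png

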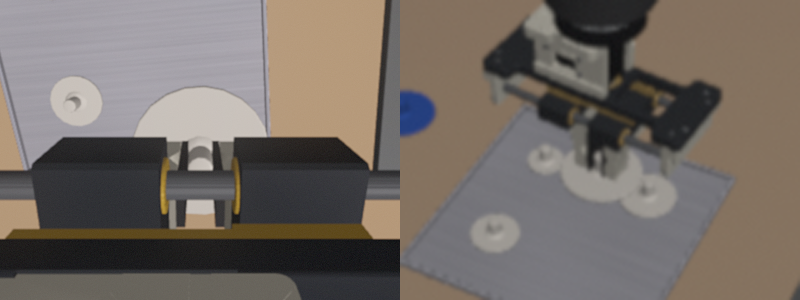

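The lid is held level and centred between the fingers: wrist view at (200,150), scene crop at (600,170). On to crucible 70.

Call:
send_rows:
  rows:
    - [0,0,0,0.2,0.6,0,5]
    - [0,0,0,0.5,1.8,0,5]
    - [0,0,0,0.95,3.4,0,5]
    - [0,0,0,1.45,5.2,0,5]
    - [0,0,0,1.95,7,0,5]
    - [0,0,0,2.45,8.8,0,5]
    - [0,0,0,2.95,10.6,0,5]
    - [0,0,0,3.4,12.2,0,5]

```text
t: 8.05
tool_pos: [0.47, 0.1881, 0.1834]
tool_rot: [-3.141, -0.001, -3.141]
contact_force: [-0.1, 0.4, -1.4]
width: 0.0123
```

Call:
send_rows:
  rows:
    - [0,0,0,0.35,1.2,0,5]
    - [0,0,0,0.55,1.9,0,5]
    - [0,0,0,0.62,2.16,0,5]
    - [0,0,0,0.62,2.16,0,5]
    - [0,0,0,0.62,2.16,0,5]
    - [0,0,0,0.62,2.16,0,5]

```text
t: 8.65
tool_pos: [0.4563, 0.2392, 0.184]
tool_rot: [-3.141, -0.001, 3.141]
contact_force: [-0.1, -0.4, -1.5]
width: 0.012
```

Call:
send_rows:
  rows:
    - [0,0,0,-0.02,0.05,0.4,5]
    - [0,0,0,-0.02,0.05,1.2,5]
    - [0,0,0,-0.02,0.05,2.1,5]
    - [0,0,0,-0.02,0.05,2.8,5]
    - [0,0,0,-0.02,0.05,3.2,5]
    - [0,0,0,-0.02,0.05,3.28,5]
    - [0,0,0,-0.02,0.05,3.28,5]
    - [0,0,0,-0.02,0.05,3.28,5]

```text
t: 9.45
tool_pos: [0.4573, 0.2417, 0.103]
tool_rot: [3.141, 0.001, -3.141]
contact_force: [-0.1, -0.4, -0.7]
width: 0.0121
```

```bash
python3 - <<'E'
from h import *
s=telemetry.observe(); print(s["tool_pos"],s["width"],s["contact_force"])
img,K,R,p=grab("wrist"); im2,K2,R2,p2=grab("scene"); uv=[int(c) for c in proj(K2,R2,p2,s["tool_pos"])]; print(uv)
b=cv2.resize(im2[uv[1]-40:uv[1]+50,uv[0]-60:uv[0]+60],(400,300),interpolation=cv2.INTER_CUBIC)
cv2.imwrite("pics/place1.png",np.hstack([img[84:384,56:456],b])[:,:,::-1])
E
```

```text
[0.45731643 0.24169379 0.10302212] 0.012138581758038197 [-0.11786965 -0.35488823 -0.71257441]
[403, 204]
```

View pics/place1.png

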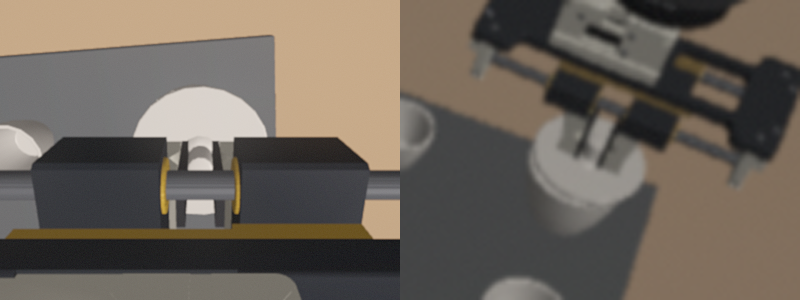

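The lid sits concentric just above the crucible (scene crop around (585,165)). I'll creep down while watching the force.

Call:
send_rows:
  rows:
    - [0,0,0,0,-0.03,0.08,5]
    - [0,0,0,0,-0.03,0.16,5]
    - [0,0,0,0,-0.03,0.24,5]
    - [0,0,0,0,-0.03,0.28,5]
    - [0,0,0,0,-0.03,0.28,5]

```text
t: 10.05
tool_pos: [0.4567, 0.2405, 0.0951]
tool_rot: [-3.141, -0.0, -3.141]
contact_force: [0.1, -0.4, -0.9]
width: 0.0125
```

Call:
send_rows:
  rows:
    - [0,0,0,0,0,0.04,5]
    - [0,0,0,0,0,0.08,5]
    - [0,0,0,0,0,0.08,5]

```text
t: 10.35
tool_pos: [0.4569, 0.2407, 0.0935]
tool_rot: [3.142, 0.0, -3.141]
contact_force: [0.2, -0.6, 2.9]
width: 0.0123
```

Call:
send_rows:
  rows:
    - [0,0,0,0,0,0.02,5]
    - [0,0,0,0,0,0.03,5]
    - [0,0,0,0,0,0.03,5]

```text
t: 10.65
tool_pos: [0.4572, 0.2408, 0.0935]
tool_rot: [3.141, 0.001, -3.141]
contact_force: [-2.2, -1.8, 8.0]
width: 0.0122
```

Call:
send_rows:
  rows:
    - [0,0,0,0,0,-0.03,12]
    - [0,0,0,0,0,-0.03,16]
    - [0,0,0,0,0,-0.03,25]
    - [0,0,0,0,0,-0.03,40]
    - [0,0,0,0,0,-0.03,40]
    - [0,0,0,0,0,-0.4,40]
    - [0,0,0,0,0,-1.4,40]
    - [0,0,0,0,0,-2.8,40]

```text
t: 11.45
tool_pos: [0.4561, 0.2399, 0.1625]
tool_rot: [-3.139, -0.002, -3.142]
contact_force: [-0.5, -0.2, -0.4]
width: 0.0397
```

Call:
send_rows:
  rows:
    - [0,0,0,0.05,-1,-0.3,45]
    - [0,0,0,0.15,-2.8,-0.3,45]
    - [0,0,0,0.25,-4.7,-0.3,45]
    - [0,0,0,0.35,-6.6,0,45]
    - [0,0,0,0.45,-8.5,0.4,45]
    - [0,0,0,0.55,-10.4,0.8,45]
    - [0,0,0,0.7,-12.3,1.2,45]
    - [0,0,0,0.82,-14,1.6,45]

```text
t: 12.25
tool_pos: [0.4361, -0.1113, 0.1231]
tool_rot: [3.141, 0.001, -3.141]
contact_force: [1.9, 0.3, 0.1]
width: 0.0447
```

Call:
send_rows:
  rows:
    - [0,0,0,0,-0.7,0.3,45]
    - [0,0,0,0,-1,0.8,45]
    - [0,0,0,0,-1,1,45]
    - [0,0,0,0,-1,1,45]
    - [0,0,0,0,-1,1,45]

```text
t: 12.75
tool_pos: [0.4368, -0.1339, 0.0981]
tool_rot: [-3.142, 0.001, -3.141]
contact_force: [0.6, 0.3, 0.2]
width: 0.0454
```

Call:
send_rows:
  rows:
    - [0,0,0,0.03,-0.04,0.8,45]
    - [0,0,0,0.03,-0.04,1.7,45]
    - [0,0,0,0.03,-0.04,2.3,45]
    - [0,0,0,0.03,-0.04,2.55,45]
    - [0,0,0,0.03,-0.04,2.55,45]
    - [0,0,0,0.03,-0.04,2.55,45]

```text
t: 13.35
tool_pos: [0.4363, -0.135, 0.0346]
tool_rot: [-3.142, 0.001, -3.14]
contact_force: [-0.8, -0.3, -0.3]
width: 0.0448
```

Call:
send_rows:
  rows:
    - [0,0,0,0,0,0,5]
    - [0,0,0,0,0,0,5]
    - [0,0,0,0,0,0,5]
    - [0,0,0,0,0,0,5]
    - [0,0,0,0,0,0,5]
    - [0,0,0,0,0,0,5]

```text
t: 13.95
tool_pos: [0.4357, -0.1354, 0.034]
tool_rot: [-3.142, 0.0, -3.141]
contact_force: [-0.6, 0.1, 3.0]
width: 0.0123
```

Call:
send_rows:
  rows:
    - [0,0,0,0,0,-0.3,5]
    - [0,0,0,0,0,-1,5]
    - [0,0,0,0,0,-2,5]
    - [0,0,0,0,0,-3.2,5]
    - [0,0,0,0,0,-4.4,5]
    - [0,0,0,0,0,-5.4,5]
    - [0,0,0,0,0,-6,5]
    - [0,0,0,0,0,-6,5]

```text
t: 14.75
tool_pos: [0.4368, -0.1354, 0.1865]
tool_rot: [3.141, 0.005, -3.141]
contact_force: [-0.0, -0.1, -1.1]
width: 0.0119
```

Call:
send_rows:
  rows:
    - [0,0,0,-0.25,0.6,0,5]
    - [0,0,0,-0.7,1.8,0,5]
    - [0,0,0,-1.3,3.3,0,5]
    - [0,0,0,-1.95,5,0,5]
    - [0,0,0,-2.6,6.7,0,5]
    - [0,0,0,-3.25,8.4,0,5]
    - [0,0,0,-3.9,10.1,0,5]
    - [0,0,0,-4.6,11.8,0,5]

```text
t: 15.55
tool_pos: [0.5504, 0.1613, 0.1831]
tool_rot: [-3.141, -0.001, -3.141]
contact_force: [0.9, -0.1, -0.8]
width: 0.0123
```

Call:
send_rows:
  rows:
    - [0,0,0,-0.6,1.5,0,5]
    - [0,0,0,-1.1,2.8,0,5]
    - [0,0,0,-1.35,3.45,0,5]
    - [0,0,0,-1.4,3.65,0,5]
    - [0,0,0,-1.4,3.65,0,5]
    - [0,0,0,-1.4,3.65,0,5]

```text
t: 16.15
tool_pos: [0.585, 0.2498, 0.1836]
tool_rot: [-3.141, -0.001, 3.141]
contact_force: [-0.9, -0.5, 0.5]
width: 0.0124
```

Call:
send_rows:
  rows:
    - [0,0,0,-0.05,0.04,0.4,5]
    - [0,0,0,-0.05,0.04,1.2,5]
    - [0,0,0,-0.05,0.04,2.1,5]
    - [0,0,0,-0.05,0.04,2.9,5]
    - [0,0,0,-0.05,0.04,3.4,5]
    - [0,0,0,-0.05,0.04,3.58,5]
    - [0,0,0,-0.05,0.04,3.58,5]
    - [0,0,0,-0.05,0.04,3.58,5]

```text
t: 16.95
tool_pos: [0.5874, 0.2521, 0.0952]
tool_rot: [3.141, 0.001, -3.141]
contact_force: [0.9, 0.5, -0.9]
width: 0.0119
```

```bash
python3 - <<'E'
from h import *
s=telemetry.observe(); print(s["tool_pos"],s["width"],s["contact_force"])
img,K,R,p=grab("wrist"); im2,K2,R2,p2=grab("scene"); uv=[int(c) for c in proj(K2,R2,p2,s["tool_pos"])]; print(uv)
b=cv2.resize(im2[uv[1]-65:uv[1]+55,uv[0]-80:uv[0]+80],(400,300),interpolation=cv2.INTER_CUBIC)
cv2.imwrite("pics/place2.png",np.hstack([img[84:384,56:456],b])[:,:,::-1])
E
```

```text
[0.58735751 0.25208735 0.09518154] 0.011867813920711937 [ 0.88506982  0.51915727 -0.89562639]
[386, 250]
```

View pics/place2.png

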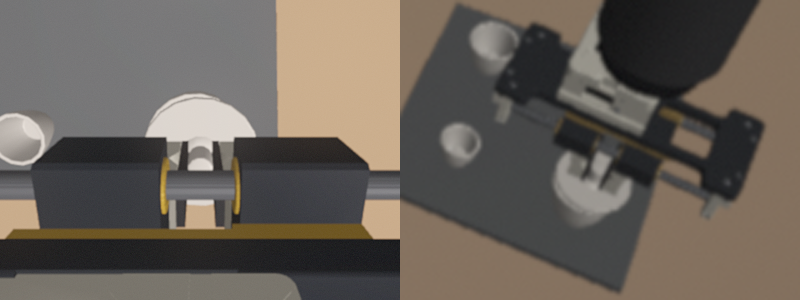

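The wrist view shows a second arc, the rim, peeking out past the disc's upper left edge at about (185,94). I'll zoom in before lowering.

```bash
python3 - <<'E'
from h import *
s=telemetry.observe(); print(s["tool_pos"])
img,K,R,p=grab("wrist")
cv2.imwrite("pics/zoom2.png",cv2.resize(img[168:228,190:322],None,fx=6,fy=6,interpolation=cv2.INTER_CUBIC)[:,:,::-1])
def circ(c,r,z): 
    return [tuple(np.round(proj(K,R,p,(c[0]+r*np.cos(a),c[1]+r*np.sin(a),z)),1)) for a in np.radians([180-60,180-30,180,180+30,180+60])]
t=s["tool_pos"]
print("disc",circ(t[:2],.032,t[2]-.0235)); print("rim",circ(t[:2],.029,.056)); print("rim meas",circ((.5862,.2507),.029,.056))
E
```

```text
[0.58738997 0.25224119 0.09539827]
disc [(np.float64(305.8), np.float64(208.1)), (np.float64(284.6), np.float64(187.0)), (np.float64(254.2), np.float64(179.1)), (np.float64(223.9), np.float64(187.0)), (np.float64(202.6), np.float64(208.0))]
rim [(np.float64(297.2), np.float64(201.9)), (np.float64(279.5), np.float64(184.3)), (np.float64(254.3), np.float64(177.8)), (np.float64(229.2), np.float64(184.3)), (np.float64(211.5), np.float64(201.8))]
rim meas [(np.float64(294.6), np.float64(200.0)), (np.float64(276.8), np.float64(182.3)), (np.float64(251.6), np.float64(175.7)), (np.float64(226.5), np.float64(182.3)), (np.float64(208.8), np.float64(199.9))]
```

View pics/zoom2.png

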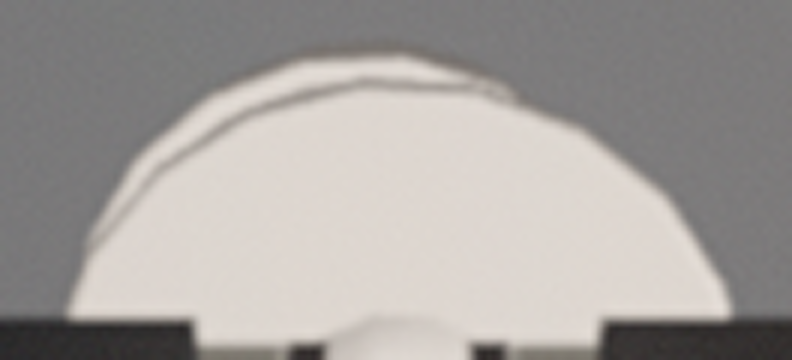

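In the zoom the rim arc tops out at row 176, col ~251, and the disc at row 182, col ~257. The rim is therefore about 2.6 mm nearer the robot and 3 mm to the right of the lid. I'll correct by (-2.6, -3.0) mm.

Call:
send_rows:
  rows:
    - [0,0,0,0.05,-0.06,0,5]
    - [0,0,0,0.1,-0.12,0,5]
    - [0,0,0,0.1,-0.12,0,5]
    - [0,0,0,0.1,-0.12,0,5]

```text
t: 17.5
tool_pos: [0.5843, 0.2489, 0.0945]
tool_rot: [3.141, 0.0, -3.141]
contact_force: [-0.0, -0.2, -0.3]
width: 0.0117
```

```bash
cat > edge.py <<'E'
from h import *
s=telemetry.observe(); print(s["tool_pos"],s["contact_force"])
img,K,R,p=grab("wrist")
import sys
cv2.imwrite(sys.argv[1],cv2.resize(img[160:228,180:330],None,fx=5,fy=5,interpolation=cv2.INTER_CUBIC)[:,:,::-1])
E
python3 edge.py pics/zoom3.png
```

```text
[0.58433945 0.24889106 0.09445958] [-0.00620894 -0.22364215 -0.32205236]
```

View pics/zoom3.png

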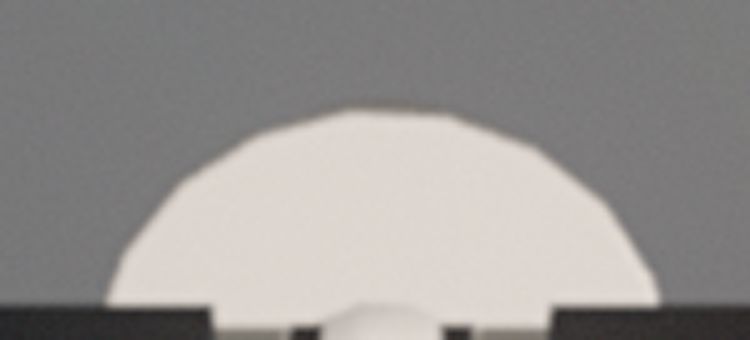

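The rim is now just hidden behind the disc, so they are concentric within about 1 mm. Lowering.

Call:
send_rows:
  rows:
    - [0,0,0,0,0,0.08,5]
    - [0,0,0,0,0,0.16,5]
    - [0,0,0,0,0,0.24,5]
    - [0,0,0,0,0,0.32,5]
    - [0,0,0,0,0,0.32,5]

```text
t: 18.05
tool_pos: [0.5841, 0.2488, 0.0858]
tool_rot: [-3.141, -0.001, -3.141]
contact_force: [-0.3, 0.2, -0.1]
width: 0.0124
```

Call:
send_rows:
  rows:
    - [0,0,0,0,0,0.04,5]
    - [0,0,0,0,0,0.07,5]
    - [0,0,0,0,0,0.07,5]

```text
t: 18.35
tool_pos: [0.5843, 0.2489, 0.0845]
tool_rot: [-3.142, -0.0, -3.141]
contact_force: [-0.3, 0.1, -1.1]
width: 0.0119
```

Call:
send_rows:
  rows:
    - [0,0,0,0,0,0.04,5]
    - [0,0,0,0,0,0.04,5]
    - [0,0,0,0,0,0.04,5]

```text
t: 18.65
tool_pos: [0.5845, 0.249, 0.084]
tool_rot: [3.141, 0.0, -3.141]
contact_force: [-1.9, -0.9, 4.1]
width: 0.0124
```

Call:
send_rows:
  rows:
    - [0,0,0,0,0,0.04,5]
    - [0,0,0,0,0,0.04,5]
    - [0,0,0,0,0,0.04,5]

```text
t: 18.95
tool_pos: [0.5849, 0.2491, 0.084]
tool_rot: [3.141, 0.002, -3.141]
contact_force: [-2.7, -1.5, 9.9]
width: 0.012
```

Call:
send_rows:
  rows:
    - [0,0,0,0,0,-0.05,12]
    - [0,0,0,0,0,-0.05,16]
    - [0,0,0,0,0,-0.05,25]
    - [0,0,0,0,0,-0.05,40]
    - [0,0,0,0,0,-0.05,40]
    - [0,0,0,0,0,-0.4,40]
    - [0,0,0,0,0,-1.4,40]
    - [0,0,0,0,0,-3,40]

```text
t: 19.75
tool_pos: [0.5831, 0.248, 0.1564]
tool_rot: [-3.139, -0.004, 3.142]
contact_force: [0.8, 1.0, -0.4]
width: 0.0399
```

Call:
send_rows:
  rows:
    - [0,0,0,0.05,-1,-0.4,45]
    - [0,0,0,0.1,-2.8,-0.4,45]
    - [0,0,0,0.2,-4.7,-0.4,45]
    - [0,0,0,0.3,-6.6,-0.2,45]
    - [0,0,0,0.4,-8.5,0,45]
    - [0,0,0,0.5,-10.4,0.3,45]
    - [0,0,0,0.6,-12.3,0.6,45]
    - [0,0,0,0.65,-14.2,1,45]

```text
t: 20.55
tool_pos: [0.5682, -0.1079, 0.1336]
tool_rot: [3.142, 0.002, -3.141]
contact_force: [1.3, 0.7, -0.3]
width: 0.0447
```

Call:
send_rows:
  rows:
    - [0,0,0,0,-1.8,0.3,45]
    - [0,0,0,0,-3.6,0.6,45]
    - [0,0,0,0,-4.9,0.9,45]
    - [0,0,0,0,-5.5,1.2,45]
    - [0,0,0,0,-5.5,1.3,45]
    - [0,0,0,0,-5.5,1.3,45]
    - [0,0,0,0,-5.5,1.3,45]

```text
t: 21.25
tool_pos: [0.5685, -0.2426, 0.1005]
tool_rot: [-3.142, 0.0, -3.14]
contact_force: [-0.8, 0.0, -0.6]
width: 0.0452
```

Call:
send_rows:
  rows:
    - [0,0,0,0,-0.1,0.8,45]
    - [0,0,0,0,-0.1,1.7,45]
    - [0,0,0,0,-0.1,2.3,45]
    - [0,0,0,0,-0.1,2.65,45]
    - [0,0,0,0,-0.1,2.65,45]
    - [0,0,0,0,-0.1,2.65,45]

```text
t: 21.85
tool_pos: [0.5689, -0.2457, 0.0346]
tool_rot: [-3.141, 0.001, -3.14]
contact_force: [-0.7, -0.8, 0.5]
width: 0.0449
```

Call:
send_rows:
  rows:
    - [0,0,0,0,0,0,5]
    - [0,0,0,0,0,0,5]
    - [0,0,0,0,0,0,5]
    - [0,0,0,0,0,0,5]
    - [0,0,0,0,0,0,5]
    - [0,0,0,0,0,0,5]

```text
t: 22.45
tool_pos: [0.5682, -0.2461, 0.034]
tool_rot: [-3.142, 0.0, -3.141]
contact_force: [-0.8, -0.5, 1.9]
width: 0.0121
```

Call:
send_rows:
  rows:
    - [0,0,0,0,0,-0.3,5]
    - [0,0,0,0,0,-1,5]
    - [0,0,0,0,0,-2,5]
    - [0,0,0,0,0,-3.2,5]
    - [0,0,0,0,0,-4.4,5]
    - [0,0,0,0,0,-5.4,5]
    - [0,0,0,0,0,-6,5]
    - [0,0,0,0,0,-6,5]

```text
t: 23.25
tool_pos: [0.5695, -0.2465, 0.187]
tool_rot: [-3.141, 0.005, -3.141]
contact_force: [0.1, -1.0, 0.3]
width: 0.0121
```

Call:
send_rows:
  rows:
    - [0,0,0,0.15,0.6,0,5]
    - [0,0,0,0.5,1.8,0,5]
    - [0,0,0,0.95,3.4,0,5]
    - [0,0,0,1.4,5.2,0,5]
    - [0,0,0,1.85,7,0,5]
    - [0,0,0,2.35,8.8,0,5]
    - [0,0,0,2.8,10.6,0,5]
    - [0,0,0,3.2,12.2,0,5]

```text
t: 24.05
tool_pos: [0.4862, 0.0608, 0.183]
tool_rot: [-3.141, -0.001, -3.141]
contact_force: [2.3, 0.6, 0.0]
width: 0.012
```

Call:
send_rows:
  rows:
    - [0,0,0,0.3,1.2,0.1,5]
    - [0,0,0,0.5,1.9,0.5,5]
    - [0,0,0,0.6,2.23,1.2,5]
    - [0,0,0,0.6,2.23,2,5]
    - [0,0,0,0.6,2.23,2.8,5]
    - [0,0,0,0.6,2.23,3.4,5]
    - [0,0,0,0.6,2.23,3.6,5]
    - [0,0,0,0.6,2.23,3.6,5]

```text
t: 24.85
tool_pos: [0.4721, 0.1143, 0.0928]
tool_rot: [-3.14, -0.002, -3.141]
contact_force: [-0.3, 0.4, 0.5]
width: 0.0121
```

Call:
send_rows:
  rows:
    - [0,0,0,0,0,0,5]
    - [0,0,0,0,0,0,5]
    - [0,0,0,0,0,0,5]

```text
t: 25.15
tool_pos: [0.4734, 0.1148, 0.0945]
tool_rot: [3.141, 0.001, -3.142]
contact_force: [0.4, -0.9, -0.1]
width: 0.0123
```

Call:
send_rows:
  rows:
    - [0,0,0,0,0,0.15,5]
    - [0,0,0,0,0,0.3,5]
    - [0,0,0,0,0,0.35,5]
    - [0,0,0,0,0,0.35,5]
    - [0,0,0,0,0,0.35,5]

```text
t: 25.65
tool_pos: [0.4731, 0.1146, 0.085]
tool_rot: [-3.141, -0.0, -3.141]
contact_force: [-0.9, 0.2, 0.3]
width: 0.0123
```

```bash
python3 edge.py pics/zoom4.png
```

```text
[0.47307662 0.11458062 0.0849747 ] [-0.87904291  0.15427558  0.30972006]
```

View pics/zoom4.png

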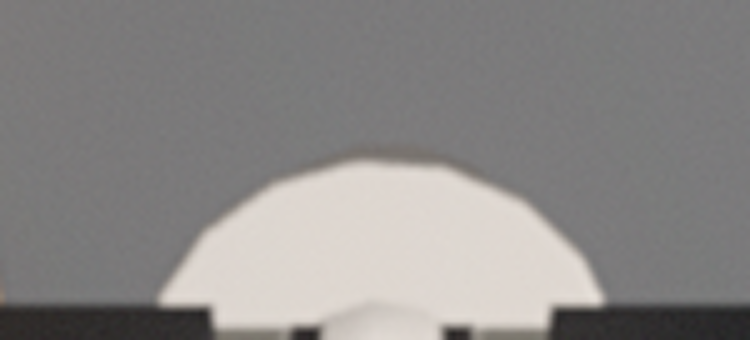

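The rim is hidden behind the disc on all sides, as for the 58, so it is aligned. Lowering.

Call:
send_rows:
  rows:
    - [0,0,0,0,0,0.08,5]
    - [0,0,0,0,0,0.16,5]
    - [0,0,0,0,0,0.24,5]
    - [0,0,0,0,0,0.32,5]
    - [0,0,0,0,0,0.32,5]

```text
t: 26.2
tool_pos: [0.4729, 0.1145, 0.0767]
tool_rot: [-3.141, -0.001, -3.141]
contact_force: [-0.1, -0.1, 0.4]
width: 0.0121
```

Call:
send_rows:
  rows:
    - [0,0,0,0,0,0.04,5]
    - [0,0,0,0,0,0.06,5]
    - [0,0,0,0,0,0.06,5]

```text
t: 26.5
tool_pos: [0.4735, 0.1147, 0.0762]
tool_rot: [3.142, 0.001, -3.141]
contact_force: [-2.2, -0.8, 6.9]
width: 0.0121
```

Home, with z 0.0762 against 0.076 expected. Release, then fetch lid 36.

Call:
send_rows:
  rows:
    - [0,0,0,0,0,-0.03,12]
    - [0,0,0,0,0,-0.03,16]
    - [0,0,0,0,0,-0.03,25]
    - [0,0,0,0,0,-0.03,40]
    - [0,0,0,0,0,-0.03,40]
    - [0,0,0,0,0,-0.4,40]
    - [0,0,0,0,0,-1.4,40]
    - [0,0,0,0,0,-3,40]

```text
t: 27.3
tool_pos: [0.4718, 0.1138, 0.1501]
tool_rot: [-3.139, -0.004, 3.142]
contact_force: [1.4, 1.1, -0.5]
width: 0.04
```

Call:
send_rows:
  rows:
    - [0,0,0,0.1,-1,-0.3,45]
    - [0,0,0,0.2,-2.8,-0.3,45]
    - [0,0,0,0.3,-4.7,-0.3,45]
    - [0,0,0,0.45,-6.6,0,45]
    - [0,0,0,0.6,-8.5,0.4,45]
    - [0,0,0,0.75,-10.4,0.8,45]
    - [0,0,0,0.9,-12.3,1.2,45]
    - [0,0,0,0.94,-13.8,1.6,45]

```text
t: 28.1
tool_pos: [0.4492, -0.2327, 0.111]
tool_rot: [-3.141, 0.001, 3.141]
contact_force: [1.1, 0.3, 0.4]
width: 0.0451
```

Call:
send_rows:
  rows:
    - [0,0,0,0,-0.9,0.3,45]
    - [0,0,0,0,-1.2,0.5,45]
    - [0,0,0,0,-1.2,0.5,45]
    - [0,0,0,0,-1.2,0.5,45]
    - [0,0,0,0,-1.2,0.5,45]

```text
t: 28.6
tool_pos: [0.4501, -0.2595, 0.0987]
tool_rot: [-3.141, 0.001, -3.14]
contact_force: [-0.6, 0.2, 0.3]
width: 0.0449
```

Call:
send_rows:
  rows:
    - [0,0,0,0,-0.03,0.8,45]
    - [0,0,0,0,-0.03,1.7,45]
    - [0,0,0,0,-0.03,2.3,45]
    - [0,0,0,0,-0.03,2.58,45]
    - [0,0,0,0,-0.03,2.58,45]
    - [0,0,0,0,-0.03,2.58,45]

```text
t: 29.2
tool_pos: [0.4504, -0.2608, 0.0343]
tool_rot: [-3.141, 0.001, -3.14]
contact_force: [-0.1, 0.2, -0.9]
width: 0.0451
```

Call:
send_rows:
  rows:
    - [0,0,0,0,0,0,5]
    - [0,0,0,0,0,0,5]
    - [0,0,0,0,0,0,5]
    - [0,0,0,0,0,0,5]
    - [0,0,0,0,0,0,5]
    - [0,0,0,0,0,0,5]

```text
t: 29.8
tool_pos: [0.4498, -0.2612, 0.0337]
tool_rot: [-3.142, 0.0, -3.141]
contact_force: [-0.6, -0.2, 1.4]
width: 0.0124
```

Call:
send_rows:
  rows:
    - [0,0,0,0,0,-0.3,5]
    - [0,0,0,0,0,-1,5]
    - [0,0,0,0,0,-2,5]
    - [0,0,0,0,0,-3.2,5]
    - [0,0,0,0,0,-4.4,5]
    - [0,0,0,0,0,-5.4,5]
    - [0,0,0,0,0,-6,5]
    - [0,0,0,0,0,-6,5]

```text
t: 30.6
tool_pos: [0.4509, -0.2615, 0.1865]
tool_rot: [-3.14, 0.005, -3.141]
contact_force: [0.1, -0.0, -0.7]
width: 0.0122
```

Call:
send_rows:
  rows:
    - [0,0,0,-0.2,0.6,0,5]
    - [0,0,0,-0.65,1.8,0,5]
    - [0,0,0,-1.2,3.4,0,5]
    - [0,0,0,-1.8,5.1,0,5]
    - [0,0,0,-2.45,6.8,0,5]
    - [0,0,0,-3.05,8.5,0,5]
    - [0,0,0,-3.65,10.2,0,5]
    - [0,0,0,-4.25,11.9,0,5]

```text
t: 31.4
tool_pos: [0.5557, 0.0382, 0.183]
tool_rot: [-3.141, -0.001, -3.141]
contact_force: [0.5, -1.2, 0.3]
width: 0.0122
```

Call:
send_rows:
  rows:
    - [0,0,0,-0.55,1.5,0,5]
    - [0,0,0,-1,2.8,0.1,5]
    - [0,0,0,-1.3,3.6,0.6,5]
    - [0,0,0,-1.39,3.88,1.4,5]
    - [0,0,0,-1.39,3.88,2.4,5]
    - [0,0,0,-1.39,3.88,3.3,5]
    - [0,0,0,-1.39,3.88,3.9,5]
    - [0,0,0,-1.39,3.88,4,5]

```text
t: 32.2
tool_pos: [0.5886, 0.1321, 0.0803]
tool_rot: [-3.139, -0.005, 3.141]
contact_force: [-1.1, -0.0, -0.2]
width: 0.0121
```

Call:
send_rows:
  rows:
    - [0,0,0,0,0,0,5]
    - [0,0,0,0,0,0,5]
    - [0,0,0,0,0,0,5]

```text
t: 32.5
tool_pos: [0.5911, 0.1335, 0.0845]
tool_rot: [3.141, 0.001, -3.141]
contact_force: [-1.5, -0.1, -0.1]
width: 0.0119
```

Lower to about 0.077 and take a close look.

Call:
send_rows:
  rows:
    - [0,0,0,0,0,0.15,5]
    - [0,0,0,0,0,0.3,5]
    - [0,0,0,0,0,0.3,5]
    - [0,0,0,0,0,0.3,5]

```text
t: 32.9
tool_pos: [0.5905, 0.1334, 0.0759]
tool_rot: [-3.141, -0.0, -3.141]
contact_force: [-0.2, -0.6, 0.1]
width: 0.0119
```

```bash
python3 edge.py pics/zoom5.png
```

```text
[0.59053258 0.13336738 0.07593423] [-0.15901661 -0.61360828  0.08239231]
```

View pics/zoom5.png

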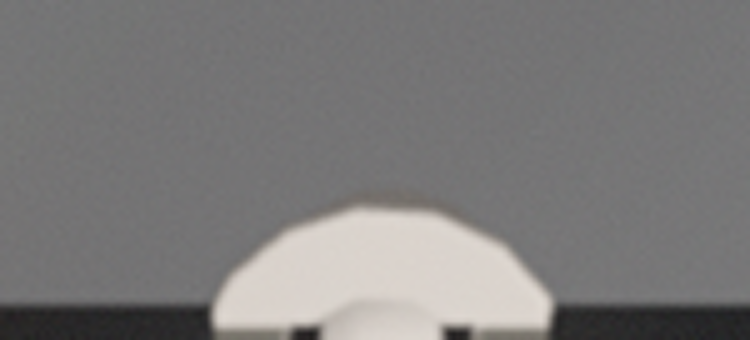

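Same pattern, with the rim hidden and just touching the disc's apex at about (395,200). Lowering.

Call:
send_rows:
  rows:
    - [0,0,0,0,0,0.08,5]
    - [0,0,0,0,0,0.16,5]
    - [0,0,0,0,0,0.24,5]
    - [0,0,0,0,0,0.28,5]
    - [0,0,0,0,0,0.28,5]

```text
t: 33.45
tool_pos: [0.5905, 0.1333, 0.0688]
tool_rot: [-3.141, -0.0, -3.141]
contact_force: [0.5, -0.0, -0.2]
width: 0.0124
```

Call:
send_rows:
  rows:
    - [0,0,0,0,0,0.04,5]
    - [0,0,0,0,0,0.06,5]
    - [0,0,0,0,0,0.06,5]

```text
t: 33.75
tool_pos: [0.5908, 0.1334, 0.068]
tool_rot: [3.142, 0.001, -3.141]
contact_force: [-0.6, 0.1, 3.7]
width: 0.0123
```

Home, with z 0.068 as expected and the force rising. A slight press, then release and retreat to the side for a check.

Call:
send_rows:
  rows:
    - [0,0,0,0,0,0.03,5]
    - [0,0,0,0,0,0.03,5]
    - [0,0,0,0,0,0.03,5]

```text
t: 34.05
tool_pos: [0.5911, 0.1335, 0.0679]
tool_rot: [3.141, 0.001, -3.141]
contact_force: [-2.5, -0.8, 8.3]
width: 0.0123
```

Call:
send_rows:
  rows:
    - [0,0,0,0,0,-0.04,12]
    - [0,0,0,0,0,-0.04,16]
    - [0,0,0,0,0,-0.04,25]
    - [0,0,0,0,0,-0.04,40]
    - [0,0,0,0,0,-0.04,40]
    - [0,0,0,0,0,-0.4,40]
    - [0,0,0,0,0,-1.4,40]
    - [0,0,0,0,0,-3,40]

```text
t: 34.85
tool_pos: [0.5892, 0.1327, 0.1409]
tool_rot: [-3.139, -0.004, 3.141]
contact_force: [0.7, 1.4, -0.4]
width: 0.0403
```

Call:
send_rows:
  rows:
    - [0,0,0,0,0,-1,40]
    - [0,0,0,0,0,-2.5,40]
    - [0,0,0,0,0,-4,40]
    - [0,0,0,0.5,1,-4.4,40]
    - [0,0,0,0.5,2,-4.4,40]
    - [0,0,0,0.5,2.4,-4.4,40]
    - [0,0,0,0.5,2.4,-4.4,40]
    - [0,0,0,0.5,2.4,-4.4,40]

```text
t: 35.65
tool_pos: [0.5779, 0.1931, 0.2516]
tool_rot: [-3.141, -0.001, -3.141]
contact_force: [-1.5, -0.8, -0.2]
width: 0.0401
```

```bash
python3 - <<'E'
from h import *
s=telemetry.observe(); print(s["tool_pos"],s["tool_rot"])
img,K,R,p=grab("wrist"); cv2.imwrite("pics/w5.png",img[:,:,::-1]); np.savez("w5.npz",K=K,R=R,p=p)
im=cv2.resize(img[0:225,110:385],None,fx=2.7,fy=2.6,interpolation=cv2.INTER_CUBIC); cv2.imwrite("pics/fin_w.png",im[:,:,::-1])
E
```

```text
[0.57790187 0.19305836 0.25158658] [-3.14101463e+00 -6.62253547e-04 -3.14099153e+00]
```

View pics/fin_w.png

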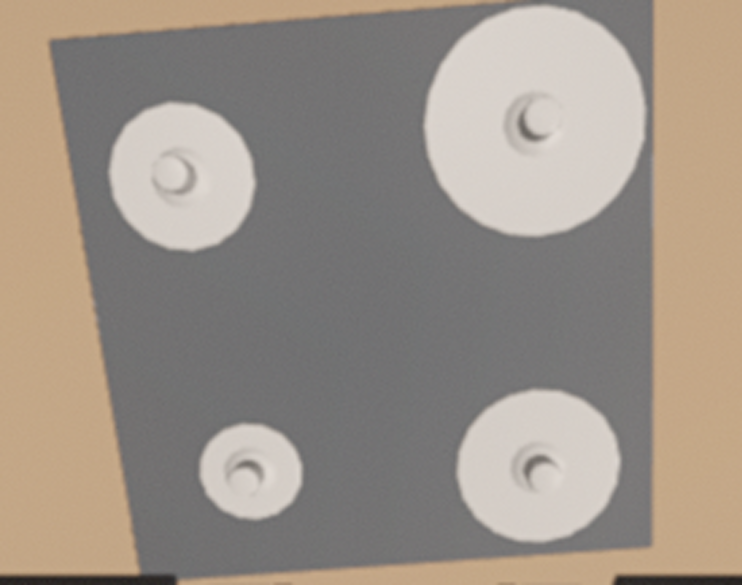

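All four lids are concentric in the wrist view with no rim showing. I'll move the arm away and check level and height from the fixed cameras.

Call:
send_rows:
  rows:
    - [0,0,0,0,-1,0,40]
    - [0,0,0,0,-2.8,0,40]
    - [0,0,0,0,-4.7,0,40]
    - [0,0,0,0,-6.6,0,40]
    - [0,0,0,0,-8.5,0,40]
    - [0,0,0,0,-10.4,0,40]
    - [0,0,0,0,-12.3,0,40]
    - [0,0,0,0,-14,0,40]

```text
t: 36.5
tool_pos: [0.5773, -0.1597, 0.2518]
tool_rot: [-3.141, -0.0, 3.141]
contact_force: [1.1, -0.0, -0.2]
width: 0.0398
```

Call:
send_rows:
  rows:
    - [0,0,0,0,-1.5,0,40]
    - [0,0,0,0,-3,0,40]
    - [0,0,0,0,-4,0,40]
    - [0,0,0,0,-4,0,40]
    - [0,0,0,0,-4,0,40]

```text
t: 37.0
tool_pos: [0.5774, -0.2578, 0.2513]
tool_rot: [3.141, -0.001, 3.139]
contact_force: [0.0, 0.3, 0.2]
width: 0.0404
```

```bash
python3 - <<'E'
from h import *
D={70:(.4557,.239,.069),47:(.473,.1145,.052),36:(.5905,.1335,.044),58:(.5845,.249,.060)}
views={n:grab(n) for n in ("top","scene")}
d=np.load("w5.npz"); views["w5"]=(cv2.imread("pics/w5.png")[:,:,::-1],d["K"],d["R"],d["p"])
for s,X in D.items():
    o={}
    for n,(img,K,R,p) in views.items():
        uv=proj(K,R,p,X); w=abs(np.subtract(proj(K,R,p,np.add(X,(0,(s+6)/2000,0))),uv)).max()
        c,ax=blob_near(img.min(2)>(105 if n!="w5" else 150),uv,w*1.3); o[n]=(p,ray(K,R,c)); print(s,n,np.round(c,1),np.round(ax,1),end=' ')
    print("\n  ",[np.round(np.append(*[np.atleast_1d(t) for t in tri(q)])*1000,1).tolist() for q in (list(o.values()),[o["top"],o["scene"]])],"expected z",round(X[2]*1000))
im=views["scene"][0]; cv2.imwrite("pics/fin_s.png",cv2.resize(im[180:295,290:425],None,fx=5,fy=5,interpolation=cv2.INTER_CUBIC)[:,:,::-1])
E
```

```text
70 top [110.8 265.2] [42.2 44.4] 70 scene [398.  213.8] [27.9 34.4] 70 w5 [307.7  46. ] [82.  89.7] 
   [[459.5, 243.6, 75.5, 6.6], [461.4, 244.8, 76.7, 5.6]] expected z 69Traceback (most recent call last):
  File "<stdin>", line 9, in <module>
  File "h.py", line 43, in blob_near
    c=max(cs,key=cv2.contourArea); h=cv2.convexHull(c); f=np.zeros(g.shape,np.uint8); cv2.drawContours(f,[h],-1,1,-1)
ValueError: max() iterable argument is empty
```

```bash
python3 - <<'E'
from h import *
D={70:(.4557,.239,.069),47:(.473,.1145,.052),36:(.5905,.1335,.044),58:(.5845,.249,.060)}
views={n:grab(n) for n in ("top","scene")}
d=np.load("w5.npz"); views["w5"]=(cv2.imread("pics/w5.png")[:,:,::-1],d["K"],d["R"],d["p"])
for s,X in D.items():
    o={}
    for n,(img,K,R,p) in views.items():
        uv=proj(K,R,p,X); w=abs(np.subtract(proj(K,R,p,np.add(X,(0,(s+6)/2000,0))),uv)).max()
        u,v=map(int,uv); mid=np.median(img[v-3:v+4,u-3:u+4].min(2))
        try: c,ax=blob_near(img.min(2)>(mid*.88),uv,w*1.25)
        except ValueError: print(n,"none",mid); continue
        o[n]=(p,ray(K,R,c)); print(s,n,mid,np.round(c,1),np.round(ax,1),end=' ')
    f=lambda q:(np.round(tri(q)[0]*1000,1),round(tri(q)[1]*1000,1))
    print("\n  ",f(list(o.values())),f([o["w5"],o["scene"]]),"expected z",round(X[2]*1000))
a,b=views["scene"][0],views["top"][0]
cv2.imwrite("pics/fin_s.png",np.hstack([cv2.resize(a[185:285,300:425],(450,400),interpolation=cv2.INTER_CUBIC),cv2.resize(b[170:300,85:215],(350,400),interpolation=cv2.INTER_CUBIC)])[:,:,::-1])
E
```

```text
70 top 161.0 [116.1 265.6] [32.8 34.2] 70 scene 125.0 [398.  213.5] [26.3 34.5] 70 w5 168.0 [307.7  46. ] [82.1 89.8] 
   (array([456.9, 241. ,  68.6]), np.float64(1.3)) (array([456.3, 240.9,  67.7]), np.float64(1.2)) expected z 69
47 top 76.0 [171.5 255.5] [32.8 32.8] 47 scene 139.0 [343.6 199.9] [16.8 20.8] 47 w5 202.0 [177.   67.5] [52.  56.9] 
   (array([474.9, 115.4,  55.1]), np.float64(1.8)) (array([473.2, 114.1,  51.8]), np.float64(1.0)) expected z 52
36 top 71.0 [164.5 206.5] [25.7 25.7] 36 scene 140.0 [330. 240.] [14.7 17.8] 36 w5 165.0 [202.5 180.8] [36.7 38.6] 
   (array([591.6, 133.9,  45.8]), np.float64(1.5)) (array([591.1, 133.3,  44.5]), np.float64(1.0)) expected z 44
58 top 172.0 [114.8 210.5] [26.1 27.4] 58 scene 130.0 [380.9 257.5] [24.2 30.5] 58 w5 135.0 [315.1 179.2] [71.4 83.6] 
   (array([585.1, 251. ,  60.7]), np.float64(5.6)) (array([585.5, 252. ,  62.7]), np.float64(4.3)) expected z 60
```

View pics/fin_s.png

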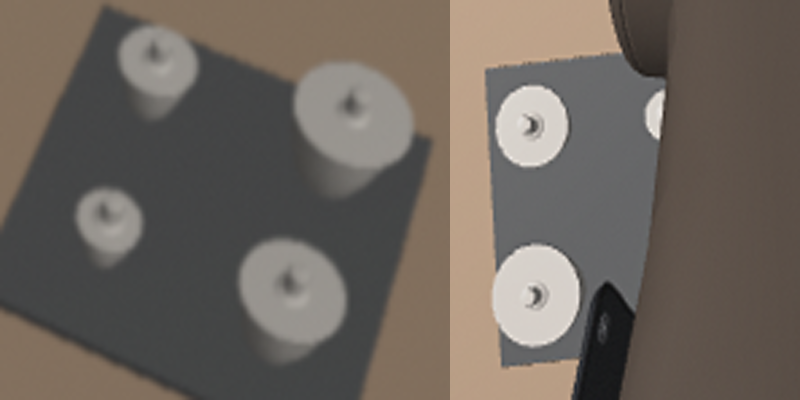

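All four lids lie flat in the scene view, and the disc heights for the 70, 47 and 36 match the fully-home values. The 58's blob measurement was spoiled by a poor threshold, but its contact height matched. Handing in.

```bash
python3 -c "
from bench import job; print(job.job_done())"
```

```text
the job is handed in; nothing more can be done
None
```

All four lids are on their own crucibles, plug down, and the job was handed in at about 37 s of the 96 s. I held each lid by its knob, lowered it until it made contact (readings up to about 10 N) and released it there. The crucibles are where they stood, I made no move near the tongs, and the arm was clear of everything at hand-in.

**What the last checks showed**
- **Contact heights:** they fell from crucible to crucible as the rim heights predict, at 93.5, 84.0, 76.2 and 68.0 mm, so each lid is fully home.
- **Final views:** the wrist and scene pictures show every lid level and concentric, with no rim showing.
- **Disc heights:** measured from two views, the tops of three lids came out at 67.7 mm (70), 51.8 mm (47) and 44.5 mm (36). The expected heights were 69, 52 and 44 mm.

**What failed or disagreed**
- **58 mm lid:** its final two-view height (62.7 mm against 60 expected) had a residual of over 4 mm because the image threshold was poor. I relied on its contact height and the pictures instead.
- **Top camera:** the arm hid the 36 and most of the 47 in the final top view, so those top measurements were not usable.
- **Wrist camera:** it read about 1.5 mm off in y against the tool and the top camera. I corrected for that from the second lid on. The 70 mm lid was placed before I found it, and still seated at the right height.

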